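# Build up the ironer's two belt idlers on their stub axles

## Task

Build up the ironer's two belt idlers by threading the loose parts over the pins of the two stub axles. On the square-footed axle put the flanged belt pulley first, then the narrow spacer sleeve, then the toothed sprocket with its hub upwards; on the round-footed axle put the rubber-tyred wheel first, then the flat lock collar. Each part must lie flat, fully down on the foot or on the part below it; let go of everything.

Things in the scene. Friction and masses are not known exactly. Their poses are not given: they have to be found in the camera images.
- pulley_center (a point): Flanged belt pulley: bare aluminium, diameter 66 mm, height 24 mm; a belt groove 12 mm high and 54 mm in diameter runs round the side between two 6 mm flanges; five small dark spots on the top face. Mass about 0.2 kg. It lies flat with its bore upright (24 mm through bore on its own z axis); this point is on the axis at half height, z axis up. Loose.
- sleeve_center (a point): Spacer sleeve: plain bare-steel tube, the narrowest part, outer diameter 36 mm, height 20 mm. Mass about 0.1 kg. It lies flat with its bore upright (24 mm through bore on its own z axis); this point is on the axis at half height, z axis up. Loose.
- sprocket_center (a point): Sprocket: dark steel toothed disc, 67 mm over its 20 teeth (60 mm at the roots), 16 mm thick, with a round hub 38 mm in diameter on top of it; 22 mm high overall, hub upwards. Mass about 0.28 kg. It lies flat with its bore upright (24 mm through bore on its own z axis); this point is on the axis at half height, z axis up. Loose.
- wheel_center (a point): Rubber-tyred wheel: black tyre 60 mm in diameter round a grey plastic hub of 38 mm, height 26 mm, smooth side. Mass about 0.16 kg. It lies flat with its bore upright (24 mm through bore on its own z axis); this point is on the axis at half height, z axis up. Loose.
- collar_center (a point): Lock collar: flat bare-steel ring, outer diameter 54 mm, only 14 mm high, with one dark radial slot line and, opposite, a small dark screw spot on its top face. Mass about 0.14 kg. It lies flat with its bore upright (24 mm through bore on its own z axis); this point is on the axis at half height, z axis up. Loose.
- square_axle: Square-footed stub axle, fixed to the table: grey square foot 80 x 80 mm, 8 mm thick, with an upright steel pin 16 mm in diameter at its centre, standing 62 mm above the foot's top (top of the pin 70 mm above the table); the pin's last 14 mm taper to 6 mm. Origin: centre of the foot's underside, z up along the pin, x and y along the foot's sides.
- round_axle: Round-footed stub axle, fixed to the table: grey round foot 80 mm in diameter, 8 mm thick, with an upright steel pin 16 mm in diameter at its centre, standing 46 mm above the foot's top (top of the pin 54 mm above the table); the pin's last 14 mm taper to 6 mm. Origin: centre of the foot's underside, z up along the pin.
Not all that is in view belongs to the job. Leave any green look-alike of the square_axle alone.

How it is judged:
By the outcome, as a careful person would: the job done as asked, in the order asked, and still so for the second after the job is handed in, with the robot touching nothing.
It also fails if it takes over 102 s, if anything falls off the work surface, if the arm or the gripper's body presses on something with over 40 N, if the wrist force passes 120 N, or if a joint passes its speed limit or range.

## Robot

A 6-joint arm with a two-finger parallel gripper is mounted at the origin on the work surface. World frame = base frame: x ahead of the robot, y to its left, z up, the work surface at z = 0. Lengths are in m, angles in degrees, forces in N, time in s.
With the tool pointing down it reaches from about 0.3 to 0.75 m from the base axis. Payload 8.5 kg.
Tool frame: the origin (TCP) lies between the finger pads; the fingertips stand env.finger_overhang ahead of it and the grasp point (between the pads) lies 2 mm behind it (env.finger_overhang is the distance from the TCP to the fingertips, in m); z points along the fingers, y is the line along which they close (so a half turn about z gives the same grasp; the last joint's range is limited). The gripper opens to 85 mm and grips with 20 to 120 N. Pads are 22 mm wide; open, the fingers measure 114 mm over their backs; the gripper's body (76 mm by 85 mm) begins 54 mm behind the grasp point. The pads swing forward as they close: fully open they stand 13 mm farther back than shut.
Start: joints at [54.013, 21.807, 74.336, -0, 83.858, -12.336], TCP at [0.221, 0.504, 0.213] pointing down, gripper open.
Joint ranges: [-178.18, 178.18], [-50.72, 133.34], [12.68, 142.11], [-81.47, 261.47], [9.98, 163.14], [-165.26, 165.26]. Speed limits (degrees/s): [136.94, 136.94, 180, 180, 180, 180].

## Interface

Orientations are given as a 3x3 rotation matrix whose columns are the frame's x, y, z axes.
In Python, from rig import env gives the robot as it stands. The module is installed in compiled form; this text tells all that it offers.
- The arm moves only by the tool jog_arm, never from a script. Its arguments are lists of equal length, an entry for each row: "hand": the finger opening in m, from 0 to 0.0854; "travel": the shift along the world's x, y, z in m, a list of three; "yaw": the turn about the world's z in rad. A call has exactly 5 rows; each row shifts and turns the commanded pose from where the row before left it; what a row does not reach is not made up. A row lasts 1/8 s, in which the tool goes at most 62.5 mm and 10.7 degrees, less where a joint would pass 70% of its speed; a pose out of reach is approached as far as the arm can. A call is refused whole if a number of a shift passes 0.0625 or a number of a turn 0.188, either way. A call with a gripper value outside its range is refused whole. The fingers move at their own pace and stop on an object; "grip_force" is the grip in N (left out, the last holds). Time passes only in rows, so rows that do not move let the fingers close, or fill a call up. It gives the time, the measured TCP pose, the force, the opening and the grip force at its end, in the units of the state.
- env.observe(): the state, without advancing time (a new reading comes with each control period).
- env.get_image(name): name is "side" or "top"; returns the picture (420x560x3 uint8, red, green, blue); there is no depth.
- env.calibration(name): a dict with "fx", "fy", "cx", "cy" (pixels), "position" and "rotation" of the camera in the world. Camera axes: x right, y down, z forward; pixel columns grow to the right and rows downward; lengths in m; the calibration is good to about 2 mm. A picture is of the moment at which its call begins. calibration takes no time and is no camera call.
- env.close_job(): hands the job in; it is judged then, once.
The state is a dict: "time_s": time; "q": joint angles; "qvel": joint speeds; "joint_efforts": joint torques, N m; "position": TCP position; "tool_rot": TCP orientation; "ft_force": force on the tool from outside, world axes, zero at the start; "wrist_torque": the same for the moment, N m; "grip_width": finger opening in m; "gripper_force": force on a finger pad.
Only numpy, scipy, OpenCV 4.12 (cv2) and the standard library are available. Lean on these libraries where they do the work, as an engineer would, in place of code of your own. Each camera call takes 0.05 s, during which the arm holds its last target. There are 200 camera calls.

## Working session

There is one attempt and no reset: what is moved stays moved. The work goes in short steps, Python scripts to look and compute and a tool call to move; the robot and the scene stay as the last step left them, time stands still between calls to the robot, and variables do not carry over. Pictures are saved under pics/ and viewed, at most 14 in all, crops included, and the job is handed in when it is done.

Besides the shell and the picture viewer there is one more tool, called as name([rows], argument=value, ...), one row to a line, values as JSON. jog_arm: Moves the arm, as the interface text tells. Its arguments: {"type":"object","properties":{"hand":{"type":"array"},"travel":{"type":"array"},"yaw":{"type":"array"},"grip_force":{"type":"number"}},"required":["hand","travel","yaw"]}

```bash
mkdir -p pics; python3 - <<'E'
from rig import env
import cv2
for n in("top","side"):
    im=env.get_image(n); cv2.imwrite(f"pics/{n}0.png",im[:,:,::-1]); c=env.calibration(n); print(n,c)
print(env.finger_overhang, env.observe())
E
```

```text
top {'fx': 499.086518387914, 'fy': 499.086518387914, 'cx': 282.7667369356025, 'cy': 210.7453973855131, 'position': array([ 0.32861342, -0.07276786,  1.12694979]), 'rotation': array([[-0.02181979, -0.99137886,  0.12919692],
       [-0.99921339,  0.02590516,  0.0300255 ],
       [-0.03311352, -0.12844014, -0.99116428]])}
side {'fx': 380.26810126141703, 'fy': 380.26810126141703, 'cx': 280.5939084348537, 'cy': 207.65181683785627, 'position': array([0.4396511 , 0.60078756, 0.64607102]), 'rotation': array([[-0.99977146, -0.0111504 ,  0.01823998],
       [-0.02097857,  0.67591399, -0.73668187],
       [-0.00411436, -0.73689616, -0.67599343]])}
0.017 {'time_s': 0.1, 'q': array([ 5.40115987e+01,  2.18369500e+01,  7.43792834e+01, -1.61385080e-03,
        8.38578360e+01, -1.23344468e+01]), 'qvel': array([-0.04728112, -0.15611112, -0.15534966, -0.09442876,  0.04133435,
       -0.0819079 ]), 'joint_efforts': array([ 4.86502686e-03, -4.49221838e+01, -2.31657153e+01, -1.37488832e-04,
        3.65138534e-03, -5.41471286e-05]), 'position': array([0.2204922 , 0.50355623, 0.21268186]), 'tool_rot': array([[-9.15986447e-01,  4.01208533e-01, -7.36989458e-04],
       [ 4.01209132e-01,  9.15985864e-01, -1.06246969e-03],
       [ 2.48800022e-04, -1.26889473e-03, -9.99999164e-01]]), 'ft_force': array([ 0.69165661, -0.19305872, -0.78254067]), 'wrist_torque': array([ 0.03900261, -0.00713698, -0.02832672]), 'gripper_force': 0.0, 'grip_width': 0.08551399757134077}
```

View pics/top0.png

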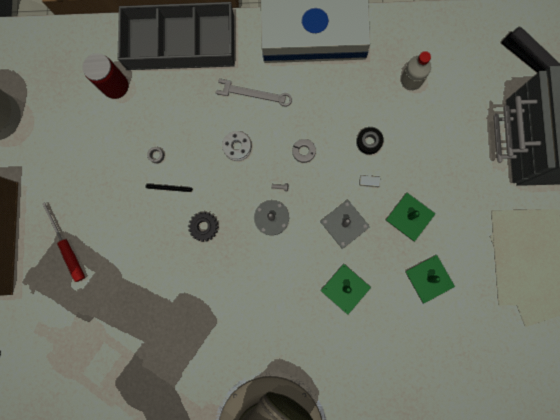

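View pics/side0.png

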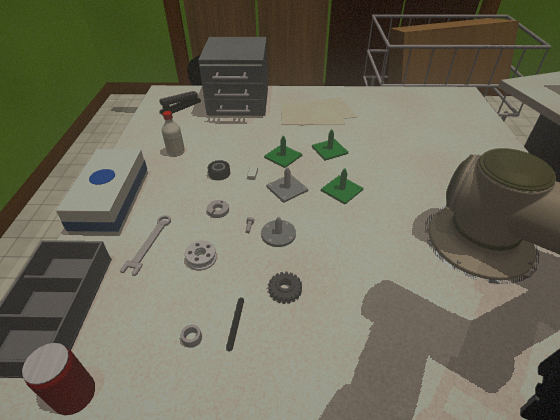

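The top view shows the sleeve at (156,155), pulley (237,146), collar (304,151), wheel (370,140) and sprocket (203,226). The round axle is at (271,217) and the square axle at (345,223). The green look-alikes are to the right and below. The side view agrees.

```bash
cat > h.py <<'E'
import numpy as np, cv2
from rig import env
def ray(n,u,v,z):
    c=env.calibration(n); d=c["rotation"]@np.array([(u-c["cx"])/c["fx"],(v-c["cy"])/c["fy"],1.])
    p=np.array(c["position"]); return (p+d*(z-p[2])/d[2])[:2]
def proj(n,P):
    c=env.calibration(n); q=c["rotation"].T@(np.array(P)-c["position"]); return q[:2]/q[2]*[c["fx"],c["fy"]]+[c["cx"],c["cy"]]
E
python3 - <<'E'
from h import *
im=cv2.imread("pics/top0.png")
bg=cv2.medianBlur(im,101)
d=np.abs(im.astype(int)-bg).max(2).astype(np.uint8)
m=(d>40).astype(np.uint8)*255
P={"sleeve":(156,155,.010),"pulley":(237,146,.012),"collar":(304,151,.007),"wheel":(370,140,.013),"sprocket":(203,226,.011),"round":(271,217,.004),"square":(345,223,.004)}
cs,_=cv2.findContours(m,cv2.RETR_EXTERNAL,cv2.CHAIN_APPROX_NONE)
for k,(u,v,z) in P.items():
    c=[c for c in cs if cv2.pointPolygonTest(c,(u,v),True)>-8 and cv2.contourArea(c)>60]
    for c in c:
        (a,b),w,_=cv2.fitEllipse(c); h=cv2.moments(c); print(k,np.round((a,b,*w),1),np.round((h["m10"]/h["m00"],h["m01"]/h["m00"]),1),ray("top",a,b,z).round(4))
big=lambda x:cv2.resize(x[115:260,130:400],None,fx=2.9,fy=2,interpolation=cv2.INTER_CUBIC)
v=np.vstack([big(im),big(cv2.cvtColor(m,cv2.COLOR_GRAY2BGR))])
cv2.imwrite("pics/crop.png",v)
E
```

```text
sleeve [156.9 155.1  13.7  14. ] [156.7 155.5] [0.6114 0.2492]
wheel [369.3 140.2  26.5  27.9] [369.3 140.2] [ 0.6308 -0.24  ]
sprocket [203.4 226.1  28.8  30. ] [203.4 226.2] [0.4437 0.1412]
round [271.9 217.3  33.   33.4] [271.9 217.3] [ 0.4606 -0.0137]
square [343.8 223.7  39.1  40.7] [343.9 223.6] [ 0.442  -0.1756]
```

View pics/crop.png

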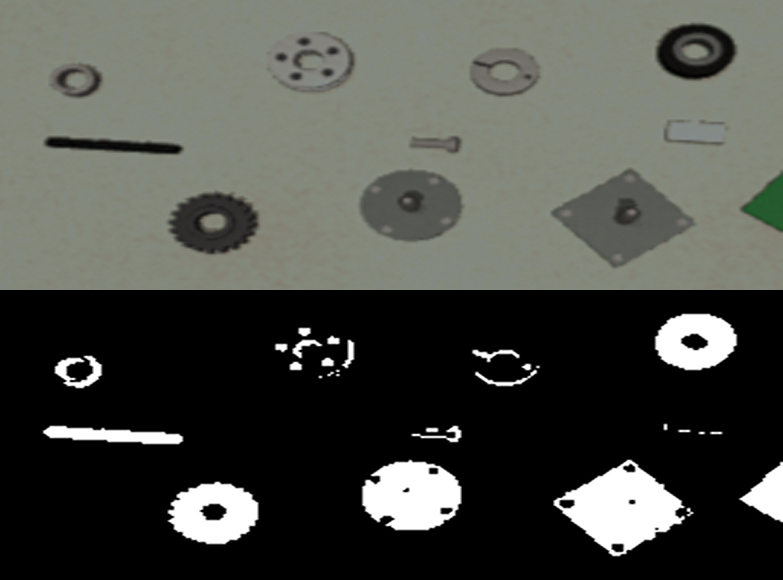

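The crop shows clean masks for the wheel, sprocket and both feet. The bare-metal parts (pulley, collar, sleeve) need a chroma mask.

```bash
python3 - <<'E'
from h import *
im=cv2.imread("pics/top0.png")
P={"sleeve":(156,155,.010,18),"pulley":(237,146,.012,33),"collar":(304,151,.007,27)}
L=cv2.cvtColor(im,cv2.COLOR_BGR2LAB).astype(int); bg=cv2.cvtColor(cv2.medianBlur(im,101),cv2.COLOR_BGR2LAB).astype(int)
d=np.abs(L-bg); s=d[:,:,0]*.5+3*(d[:,:,1]+d[:,:,2])
rows=[]
for k,(u,v,z,r) in P.items():
    w=s[v-24:v+24,u-24:u+24]; 
    m=(w>20).astype(np.uint8)*255
    m=cv2.morphologyEx(cv2.morphologyEx(m,cv2.MORPH_OPEN,np.ones((2,2))),cv2.MORPH_CLOSE,np.ones((3,3)))
    c=max(cv2.findContours(m,0,1)[0],key=cv2.contourArea); h=cv2.convexHull(c)
    M=cv2.moments(h); a,b=M["m10"]/M["m00"]+u-24,M["m01"]/M["m00"]+v-24
    print(k,a,b,cv2.minEnclosingCircle(h),"expect r px",r*.001*499/1.11,cv2.fitEllipse(c),ray("top",a,b,z).round(4))
    rows.append(np.vstack([cv2.resize(im[v-24:v+24,u-24:u+24],(260,260)),cv2.resize(cv2.cvtColor(m,8),(260,260))]))
cv2.imwrite("pics/c2.png",np.hstack(rows))
# side-view cross-check
si=cv2.imread("pics/side0.png")
for n,p in {"pulley_top":(.62,.066,.024)}.items(): print(proj("side",p))
E
```

```text
sleeve 157.13669590643275 155.79897660818713 ((24.884614944458008, 24.80769157409668), 9.151198387145996) expect r px 8.091891891891892 ((25.06473159790039, 24.83420181274414), (16.393953323364258, 17.38789939880371), 88.86724090576172) [0.6098 0.2486]
pulley 238.36304347826086 146.87101449275363 ((25.387096405029297, 24.817203521728516), 15.518747329711914) expect r px 14.835135135135136 ((25.81427574157715, 24.629932403564453), (27.684160232543945, 29.933156967163086), 166.0179443359375) [0.6246 0.0599]
collar 304.49321266968326 151.57315233785823 ((24.35714340209961, 24.64285659790039), 12.304488182067871) expect r px 12.137837837837836 ((24.511672973632812, 24.598310470581055), (23.475610733032227, 23.501502990722656), 40.66166687011719) [ 0.6103 -0.0917]
[203.15716753 251.79018213]
```

View pics/c2.png

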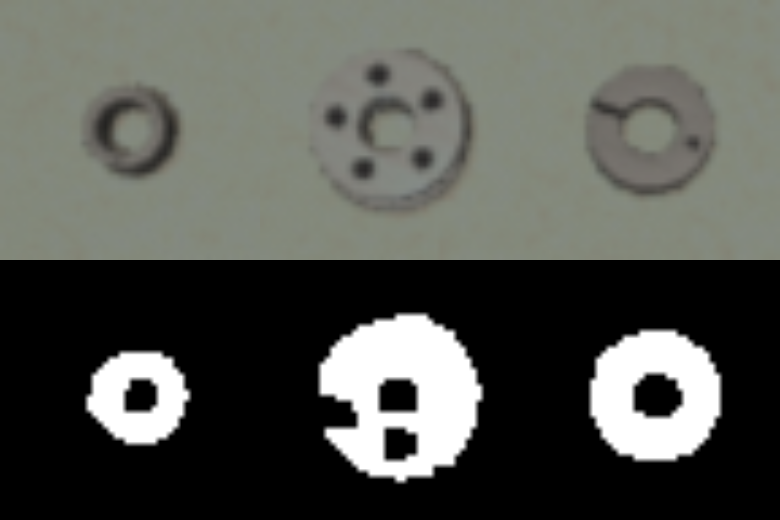

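The even-sized kernel shifted these masks by about 1 px. I'll redo them without it and use the pulley's spots for its centre.

```bash
python3 - <<'E'
from h import *
im=cv2.imread("pics/top0.png")
P={"sleeve":(156,155,.010,20),"pulley":(237,146,.012,35),"collar":(304,151,.007,30)}
L=cv2.cvtColor(im,cv2.COLOR_BGR2LAB).astype(int); bg=cv2.cvtColor(cv2.medianBlur(im,101),cv2.COLOR_BGR2LAB).astype(int)
d=np.abs(L-bg); s=cv2.GaussianBlur((d[:,:,0]*.5+3*(d[:,:,1]+d[:,:,2])).astype(np.float32),(3,3),0)
for k,(u,v,z,r) in P.items():
  for t in (12,16,20):
    m=np.zeros(s.shape,np.uint8); m[v-22:v+23,u-22:u+23]=(s[v-22:v+23,u-22:u+23]>t)*255
    h=cv2.convexHull(max(cv2.findContours(m,0,1)[0],key=cv2.contourArea)); M=cv2.moments(h); a,b=M["m10"]/M["m00"],M["m01"]/M["m00"]
    print(k,t,round(a,1),round(b,1),cv2.boundingRect(h),ray("top",a,b,z).round(4))
# pulley spots
g=cv2.cvtColor(im,cv2.COLOR_BGR2GRAY)
x=cv2.resize(g[125:168,215:258],None,fx=8,fy=8,interpolation=cv2.INTER_CUBIC)
cs,_=cv2.findContours((x<85).astype(np.uint8),0,1)
S=[]
for c in cs:
    M=cv2.moments(c)
    if M["m00"]>60:
        p=((M["m10"]/M["m00"]+.5)/8-.5+215,(M["m01"]/M["m00"]+.5)/8-.5+125); S.append(p); print(np.round(p,1),M["m00"])
# pin tips (dark) check: project of feet centres' pin tops
for n,p in {"round":(.4606,-.0137,.054),"square":(.442,-.1756,.070)}.items(): print(n,proj("top",p),proj("side",p))
E
```

```text
sleeve 12 156.2 154.8 (147, 146, 19, 19) [0.6122 0.2509]
sleeve 16 156.1 154.9 (147, 146, 19, 19) [0.612  0.2509]
sleeve 20 156.2 154.8 (147, 147, 19, 17) [0.6122 0.2507]
pulley 12 237.2 145.8 (222, 131, 31, 31) [0.6272 0.0626]
pulley 16 237.3 145.9 (222, 131, 31, 31) [0.627  0.0624]
pulley 20 237.4 145.9 (223, 131, 30, 31) [0.627  0.0621]
collar 12 303.8 150.8 (292, 139, 25, 25) [ 0.6121 -0.0901]
collar 16 303.7 150.7 (292, 139, 25, 25) [ 0.6123 -0.0899]
collar 20 303.6 150.8 (292, 139, 24, 25) [ 0.6122 -0.0896]
[231.6 152.7] 623.0
[242.5 150.8] 591.5
[226.6 143.1] 610.5
[250.4 146.4] 761.0
[234.2 142.8] 1488.0
[244.3 140. ] 630.0
[234.4 135.3] 655.0
round [270.60554869 214.66104183] [278.09070242 216.88580112]
square [346.50959355 220.4907667 ] [287.04472697 167.98296043]
```

```bash
python3 - <<'E'
from h import *
print("pulley spots",ray("top",235.88,144.38,.024), proj("top",(.627,.0625,.024)))
im=cv2.imread("pics/top0.png"); 
print(im[225,330],im[210,345],im[223,310],im[217,262])
g=cv2.cvtColor(im,cv2.COLOR_BGR2GRAY)
x=cv2.resize(im[190:260,310:380],None,fx=8,fy=8,interpolation=cv2.INTER_CUBIC)
xg=cv2.cvtColor(x,cv2.COLOR_BGR2GRAY)
m=((xg<112)).astype(np.uint8)
m=cv2.morphologyEx(cv2.morphologyEx(m,cv2.MORPH_CLOSE,np.ones((25,25))),cv2.MORPH_OPEN,np.ones((25,25)))
c=max(cv2.findContours(m,0,1)[0],key=cv2.contourArea); r=cv2.minAreaRect(c); b=(np.array(cv2.boxPoints(r))+.5)/8-.5+[310,190]
ce=b.mean(0); print(r,ce,ray("top",*ce,.006)); cv2.drawContours(x,[c],-1,(0,0,255),1)
y=cv2.imread("pics/side0.png")[145:215,250:320]; y=cv2.resize(y,(560,560),interpolation=2)
cv2.imwrite("pics/sq.png",cv2.resize(np.hstack([x,y]),(800,400)))
E
```

```text
pulley spots [0.62744478 0.06405607] [236.56317556 144.54995424]
[88 92 91] [85 90 89] [123 137 132] [82 87 85]
((279.54779052734375, 272.1024169921875), (299.7700500488281, 295.18475341796875), 50.9315299987793) [344.50597358 223.57530308] [ 0.44200645 -0.17707168]
```

View pics/sq.png

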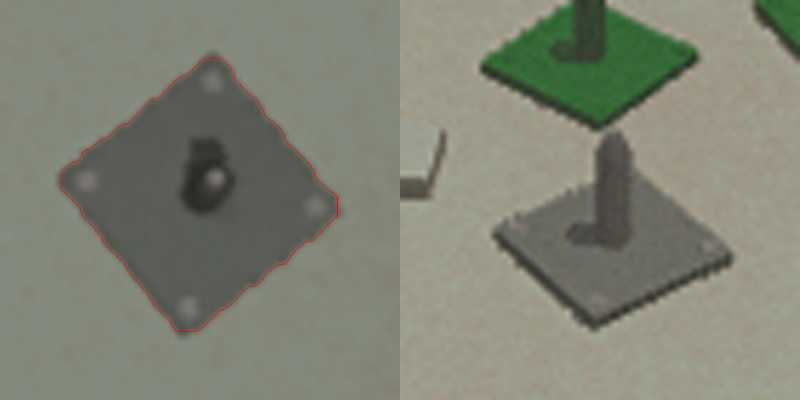

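The square tip checks out in both views, so I use square (0.442, -0.1765) and round (0.4606, -0.0137). Now moving to the pulley at (0.627, 0.063).

jog_arm([
  [0.04, -0.044, 0],
  [0.04, -0.044, 0],
  [0.04, -0.044, 0],
  [0.04, -0.044, 0],
  [0.04, -0.044, 0],
], hand=[0.085, 0.085, 0.085, 0.085, 0.085], yaw=[0, 0, 0, 0, 0], grip_force=40)

```text
time_s: 0.72
position: [0.4216, 0.2821, 0.213]
tool_rot: [[-0.916, 0.401, -0.0], [0.401, 0.916, -0.0], [0.0, -0.0, -1.0]]
ft_force: [1.6, 0.8, -0.8]
grip_width: 0.0847
gripper_force: 0.0
```

jog_arm([
  [0.04, -0.044, 0],
  [0.04, -0.044, 0],
  [0.04, -0.044, 0],
  [0.04, -0.044, -0.02],
  [0.04, -0.044, -0.04],
], hand=[0.085, 0.085, 0.085, 0.085, 0.085], yaw=[0, 0, 0, 0, 0])

```text
time_s: 1.35
position: [0.6171, 0.0677, 0.1583]
tool_rot: [[-0.916, 0.402, 0.002], [0.402, 0.916, -0.0], [-0.002, 0.001, -1.0]]
ft_force: [0.0, 0.1, -0.9]
grip_width: 0.0852
gripper_force: 0.0
```

jog_arm([
  [0.006, -0.001, -0.04],
  [0, 0, -0.04],
  [0, 0, -0.03],
  [0, 0, -0.018],
  [0, 0, -0.005],
], hand=[0.085, 0.085, 0.085, 0.085, 0.085], yaw=[0, 0, 0, 0, 0])

```text
time_s: 1.98
position: [0.6207, 0.0686, 0.024]
tool_rot: [[-0.916, 0.401, -0.003], [0.401, 0.916, 0.0], [0.003, -0.001, -1.0]]
ft_force: [0.5, 0.6, 0.5]
grip_width: 0.0852
gripper_force: 0.0
```

jog_arm([
  [0, 0, 0],
  [0, 0, 0],
  [0, 0, 0],
  [0, 0, 0],
  [0, 0, 0],
], hand=[0.06, 0.06, 0.06, 0.06, 0.06], yaw=[0, 0, 0, 0, 0])

```text
time_s: 2.6
position: [0.6214, 0.0686, 0.0256]
tool_rot: [[-0.916, 0.401, 0.0], [0.401, 0.916, 0.0], [-0.0, 0.0, -1.0]]
ft_force: [-0.9, 0.2, 0.0]
grip_width: 0.0599
gripper_force: 0.0
```

```bash
python3 - <<'E'
from h import *
print({k:np.round(v,4) for k,v in env.observe().items() if k in("position","ft_force","grip_width","gripper_force")})
a=env.get_image("side")[:,:,::-1]
u,v=proj("side",(.627,.063,.03)).astype(int); print(u,v)
cv2.imwrite("pics/p1.png",cv2.resize(a[v-60:v+40,u-65:u+65],(780,600),interpolation=2))
E
```

```text
{'position': array([0.6214, 0.0686, 0.0256]), 'ft_force': array([-0.871 ,  0.1622,  0.0323]), 'gripper_force': np.float64(0.0), 'grip_width': np.float64(0.0599)}
199 248
```

View pics/p1.png

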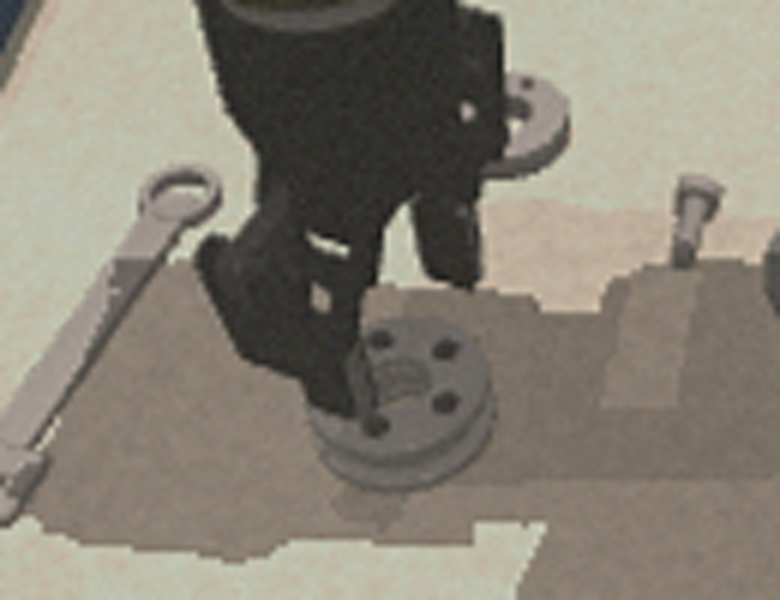

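The picture shows the near finger's tip at about pixel (191,256), over the pulley top. The far finger's tip is near (210,236), behind the pulley. So the fingers did not straddle the pulley. Checking the geometry.

```bash
python3 - <<'E'
from h import *
for z in (0,.01,.02,.03,.04): print(z,ray("side",190.7,256.3,z).round(3),ray("side",210.5,236,z).round(3))
print("pulley top now",ray("side",201.2,250.5,.024))
a=env.get_image("top")[:,:,::-1]; cv2.imwrite("pics/p2.png",cv2.resize(a[90:200,180:300],(654,600),interpolation=2))
o=cv2.imread("pics/side0.png"); cv2.imwrite("pics/p2b.png",o)
E
```

```text
0 [0.652 0.059] [ 0.618 -0.003]
0.01 [0.649 0.067] [0.615 0.006]
0.02 [0.646 0.076] [0.613 0.016]
0.03 [0.642 0.084] [0.61  0.025]
0.04 [0.639 0.092] [0.607 0.034]
pulley top now [0.62485276 0.06242852]
```

View pics/p2.png

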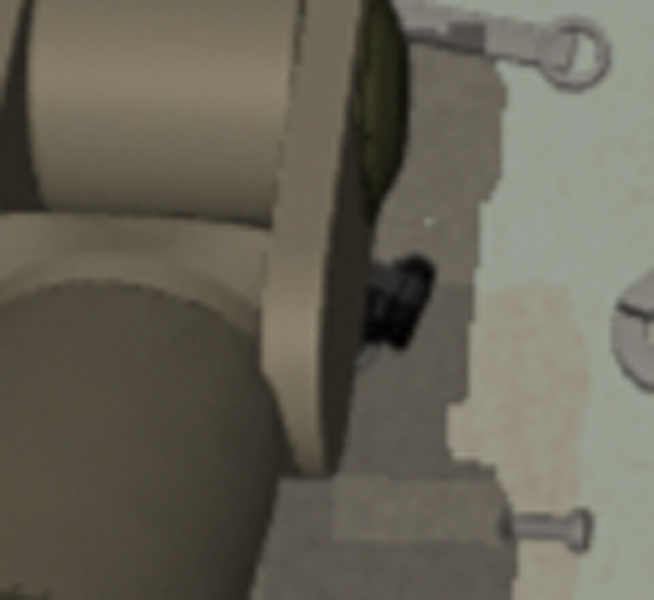

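The measured pose is the true one, since rows that lag are simply lost. The fingertips swing well back when open, so the grasp needs to be lower. I'll open, recentre and go lower carefully.

jog_arm([
  [0.0, 0.0, 0],
  [0.002, -0.003, 0],
  [0.003, -0.003, 0],
  [0, 0, 0],
  [0, 0, -0.003],
], hand=[0.085, 0.085, 0.085, 0.085, 0.085], yaw=[0, 0, 0, 0, 0])

```text
time_s: 3.32
position: [0.6265, 0.0625, 0.0225]
tool_rot: [[-0.916, 0.401, 0.0], [0.401, 0.916, -0.0], [-0.0, 0.0, -1.0]]
ft_force: [-0.7, -0.2, -0.6]
grip_width: 0.0851
gripper_force: 0.0
```

jog_arm([
  [0.0, 0.0, -0.002],
  [0, 0, -0.002],
  [0, 0, -0.002],
  [0, 0, 0],
  [0, 0, 0],
], hand=[0.085, 0.085, 0.085, 0.085, 0.085], yaw=[0, 0, 0, 0, 0])

```text
time_s: 3.95
position: [0.6264, 0.0626, 0.0165]
tool_rot: [[-0.916, 0.401, 0.0], [0.401, 0.916, -0.0], [-0.0, 0.0, -1.0]]
ft_force: [0.2, -0.2, 1.0]
grip_width: 0.0852
gripper_force: 0.0
```

```bash
python3 - <<'E'
from h import *
a=env.get_image("side")[:,:,::-1]
u,v=199,248
cv2.imwrite("pics/p3.png",cv2.resize(a[v-60:v+40,u-65:u+65],(780,600),interpolation=2))
E
```

```text
(no output)
```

View pics/p3.png

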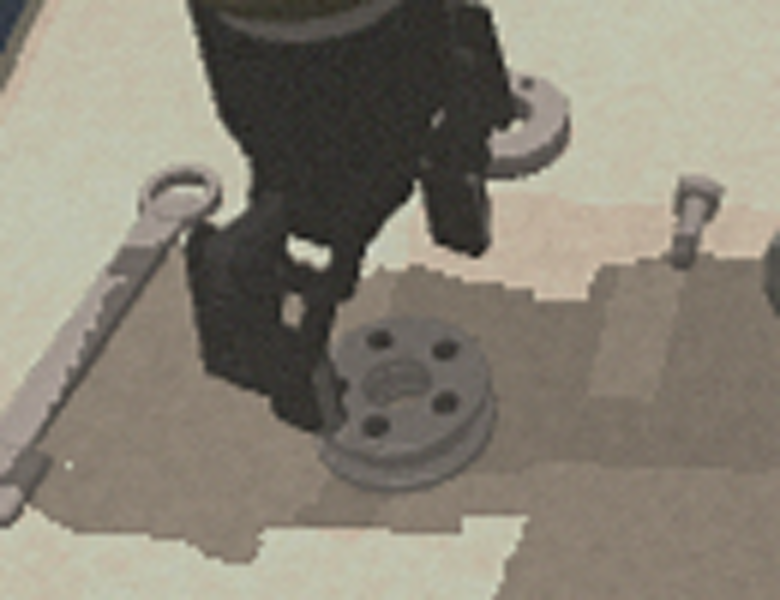

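The pulley sits undisturbed, with top centre at about (201,251). The open fingers straddle it in xy. The tips look high, so I compute their height from the far tip's corners at about (206,228) and (215,230).

```bash
python3 - <<'E'
from h import *
print({k:np.round(v,4) for k,v in env.observe().items() if k in("position","ft_force","wrist_torque")})
c=np.array([.6264,.0626]);y=np.array([.401,.916]);x=np.array([-.916,.401])
for z in(0,.01,.02,.03,.04):
  print(z,[proj("side",(*(c+s*.0425*y+t*.011*x),z)).round(1).tolist() for s in(-1,1) for t in(1,-1)])
E
```

```text
{'position': array([0.6264, 0.0626, 0.0165]), 'ft_force': array([-0.5104,  0.026 ,  0.2934]), 'wrist_torque': array([-0.012 ,  0.0106, -0.0298])}
0 [[216.6, 246.1], [208.4, 243.1], [195.2, 273.5], [186.6, 270.1]]
0.01 [[216.1, 243.2], [207.8, 240.2], [194.5, 270.6], [185.8, 267.1]]
0.02 [[215.6, 240.1], [207.2, 237.1], [193.7, 267.6], [185.0, 264.1]]
0.03 [[215.0, 237.1], [206.6, 234.1], [193.0, 264.5], [184.1, 261.1]]
0.04 [[214.5, 234.0], [206.0, 230.9], [192.2, 261.4], [183.3, 258.0]]
```

Camera geometry puts the tips around 0.045 m, well above the table. I'll descend in small force-checked steps.

jog_arm([
  [0, 0, -0.002],
  [0, 0, -0.002],
  [0, 0, -0.001],
  [0, 0, 0],
  [0, 0, 0],
], hand=[0.085, 0.085, 0.085, 0.085, 0.085], yaw=[0, 0, 0, 0, 0])

```text
time_s: 4.62
position: [0.6264, 0.0626, 0.0114]
tool_rot: [[-0.916, 0.401, 0.0], [0.401, 0.916, -0.0], [-0.0, 0.0, -1.0]]
ft_force: [0.2, -0.7, 0.4]
grip_width: 0.0847
gripper_force: 0.0
```

```bash
python3 - <<'E'
from h import *
a=env.get_image("side")[:,:,::-1]
print(env.observe()["position"],env.observe()["ft_force"])
u,v=200,235
cv2.imwrite("pics/p4.png",cv2.resize(a[v-80:v+60,u-90:u+90],(770,600),interpolation=2))
E
```

```text
[0.62641634 0.06256151 0.01149044] [0.43928192 0.21596242 0.28330982]
```

View pics/p4.png

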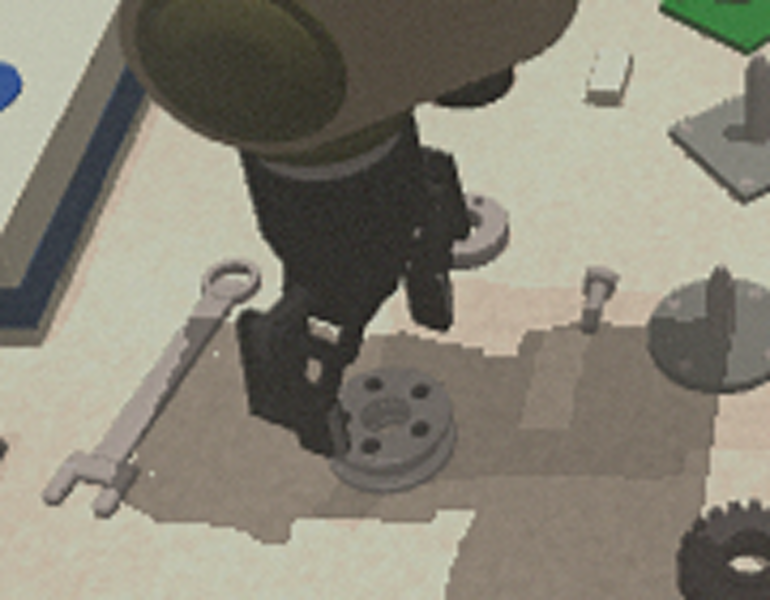

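The far tip is at (212,232) and the near tip at (188,261), both still well above the table, with no contact force. The xy agrees with the top view, so the real tips are about 25–30 mm higher than the reading suggests. Continuing down.

jog_arm([
  [0, 0, -0.003],
  [0, 0, -0.003],
  [0, 0, -0.002],
  [0, 0, -0.002],
  [0, 0, 0],
], hand=[0.085, 0.085, 0.085, 0.085, 0.085], yaw=[0, 0, 0, 0, 0])

```text
time_s: 5.3
position: [0.6263, 0.0626, 0.0012]
tool_rot: [[-0.916, 0.401, -0.0], [0.401, 0.916, 0.0], [0.0, -0.0, -1.0]]
ft_force: [0.8, -0.2, 0.7]
grip_width: 0.0846
gripper_force: 0.0
```

jog_arm([
  [0, 0, -0.002],
  [0, 0, -0.002],
  [0, 0, -0.002],
  [0, 0, 0],
  [0, 0, 0],
], hand=[0.085, 0.085, 0.085, 0.085, 0.085], yaw=[0, 0, 0, 0, 0])

```text
time_s: 5.92
position: [0.6264, 0.0626, -0.0046]
tool_rot: [[-0.916, 0.401, 0.0], [0.401, 0.916, -0.0], [-0.0, -0.0, -1.0]]
ft_force: [0.1, 1.3, -0.1]
grip_width: 0.0848
gripper_force: 0.0
```

jog_arm([
  [0, 0, 0],
  [0, 0, 0],
  [0, 0, 0],
  [0, 0, 0],
  [0, 0, 0],
], hand=[0.05, 0.05, 0.05, 0.05, 0.05], yaw=[0, 0, 0, 0, 0])

```text
time_s: 6.55
position: [0.6267, 0.0627, -0.0033]
tool_rot: [[-0.916, 0.401, 0.001], [0.401, 0.916, 0.0], [-0.001, 0.001, -1.0]]
ft_force: [-2.2, 0.7, 8.8]
grip_width: 0.0632
gripper_force: 41.6
```

```bash
python3 - <<'E'
from h import *
a=env.get_image("side")[:,:,::-1]
print(env.observe()["position"],env.observe()["ft_force"])
u,v=200,248
cv2.imwrite("pics/p5.png",cv2.resize(a[v-60:v+40,u-65:u+65],(780,600),interpolation=2))
E
```

```text
[ 0.62666901  0.06275935 -0.00333638] [-2.80807532  0.44202217  8.73881426]
```

View pics/p5.png

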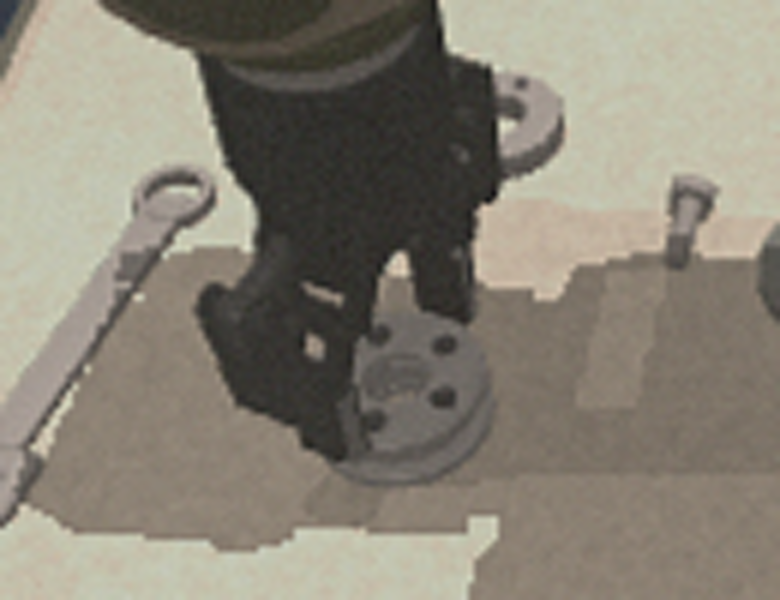

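Fingers now closed on the pulley's upper flange (top centre at about (200,250), near tip about (189,264)) — a shallow grip. I'll reopen, go 10 mm lower and grip again.

jog_arm([
  [0, 0, 0],
  [0, 0, 0],
  [0, 0, -0.003],
  [0, 0, -0.003],
  [0, 0, -0.002],
], hand=[0.085, 0.085, 0.085, 0.085, 0.085], yaw=[0, 0, 0, 0, 0])

```text
time_s: 7.22
position: [0.6262, 0.0626, -0.013]
tool_rot: [[-0.916, 0.401, -0.0], [0.401, 0.916, 0.0], [0.0, -0.0, -1.0]]
ft_force: [-0.7, -0.7, 0.3]
grip_width: 0.0848
gripper_force: 0.0
```

jog_arm([
  [0, 0, 0],
  [0, 0, 0],
  [0, 0, 0],
  [0, 0, 0],
  [0, 0, 0],
], hand=[0.05, 0.05, 0.05, 0.05, 0.05], yaw=[0, 0, 0, 0, 0])

```text
time_s: 7.85
position: [0.6264, 0.0627, -0.012]
tool_rot: [[-0.916, 0.401, 0.0], [0.401, 0.916, 0.0], [-0.0, 0.0, -1.0]]
ft_force: [-2.8, 1.0, 5.9]
grip_width: 0.065
gripper_force: 43.9
```

Good grip (65 mm at z reading -0.012). Lift and transfer to the square axle.

jog_arm([
  [0, 0, 0.03],
  [0, 0, 0.04],
  [-0.01, -0.014, 0.035],
  [-0.03, -0.04, 0],
  [-0.03, -0.04, 0],
], hand=[0.05, 0.05, 0.05, 0.05, 0.05], yaw=[0, 0, 0, 0, 0], grip_force=60)

```text
time_s: 8.48
position: [0.5555, -0.0322, 0.0924]
tool_rot: [[-0.916, 0.4, 0.0], [0.4, 0.916, -0.0], [-0.001, -0.0, -1.0]]
ft_force: [1.1, -1.8, -1.7]
grip_width: 0.0639
gripper_force: 66.2
```

jog_arm([
  [-0.03, -0.04, 0],
  [-0.03, -0.04, 0],
  [-0.03, -0.04, 0],
  [-0.02, -0.025, 0],
  [0, 0, 0],
], hand=[0.05, 0.05, 0.05, 0.05, 0.05], yaw=[0, 0, 0, 0, 0])

```text
time_s: 9.1
position: [0.4453, -0.1778, 0.0923]
tool_rot: [[-0.915, 0.404, -0.0], [0.404, 0.915, 0.0], [0.0, -0.0, -1.0]]
ft_force: [0.8, -0.3, -1.7]
grip_width: 0.0641
gripper_force: 66.3
```

jog_arm([
  [-0.003, 0.001, 0],
  [0, 0, 0],
  [0, 0, -0.01],
  [0, 0, 0],
  [0, 0, 0],
], hand=[0.05, 0.05, 0.05, 0.05, 0.05], yaw=[0, 0, 0, 0, 0])

```text
time_s: 9.72
position: [0.4434, -0.1753, 0.0823]
tool_rot: [[-0.916, 0.401, -0.0], [0.401, 0.916, 0.0], [0.0, 0.0, -1.0]]
ft_force: [0.1, -0.0, -1.8]
grip_width: 0.064
gripper_force: 66.3
```

```bash
python3 - <<'E'
from h import *
a=env.get_image("side")[:,:,::-1];b=env.get_image("top")[:,:,::-1]
print(env.observe()["position"],env.observe()["ft_force"])
x=cv2.resize(a[110:230,230:350],(400,400),interpolation=2); y=cv2.resize(b[165:285,285:405],(400,400),interpolation=2)
cv2.imwrite("pics/p6.png",np.hstack([x,y]))
E
```

```text
[ 0.44348612 -0.17542069  0.08246172] [ 1.13315722  0.40815457 -1.02074622]
```

View pics/p6.png

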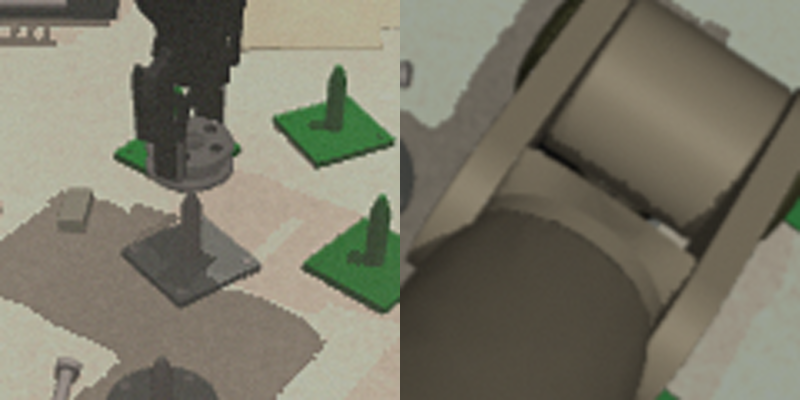

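The pulley is held level, centred just over the pin tip (side-view pixel about (288,168)). Lowering it.

jog_arm([
  [-0.0015, -0.001, 0],
  [0, 0, -0.015],
  [0, 0, -0.02],
  [0, 0, -0.02],
  [0, 0, -0.01],
], hand=[0.05, 0.05, 0.05, 0.05, 0.05], yaw=[0, 0, 0, 0, 0])

```text
time_s: 10.45
position: [0.4416, -0.1764, 0.0167]
tool_rot: [[-0.916, 0.401, -0.001], [0.401, 0.916, 0.001], [0.001, 0.0, -1.0]]
ft_force: [0.4, 0.2, -1.4]
grip_width: 0.0641
gripper_force: 66.3
```

jog_arm([
  [0, 0, -0.01],
  [0, 0, -0.005],
  [0, 0, -0.004],
  [0, 0, 0],
  [0, 0, 0],
], hand=[0.05, 0.05, 0.05, 0.05, 0.05], yaw=[0, 0, 0, 0, 0])

```text
time_s: 11.08
position: [0.442, -0.1765, -0.0013]
tool_rot: [[-0.916, 0.401, 0.0], [0.401, 0.916, -0.0], [-0.001, -0.0, -1.0]]
ft_force: [0.9, -0.5, -1.3]
grip_width: 0.0641
gripper_force: 66.3
```

jog_arm([
  [0, 0, -0.001],
  [0, 0, -0.001],
  [0, 0, -0.001],
  [0, 0, 0],
  [0, 0, 0],
], hand=[0.05, 0.05, 0.05, 0.05, 0.05], yaw=[0, 0, 0, 0, 0])

```text
time_s: 11.7
position: [0.4419, -0.1765, -0.0038]
tool_rot: [[-0.916, 0.401, 0.001], [0.401, 0.916, -0.0], [-0.001, -0.0, -1.0]]
ft_force: [-2.1, 0.9, 9.0]
grip_width: 0.0639
gripper_force: 67.5
```

Contact at exactly the expected height. Release, retreat and head for the sleeve.

jog_arm([
  [0, 0, 0],
  [0, 0, 0],
  [0, 0, 0.02],
  [0, 0, 0.045],
  [0, 0, 0.045],
], hand=[0.08, 0.08, 0.08, 0.08, 0.08], yaw=[0, 0, 0, 0, 0], grip_force=50)

```text
time_s: 12.32
position: [0.4416, -0.1763, 0.1065]
tool_rot: [[-0.916, 0.401, -0.001], [0.401, 0.916, 0.001], [0.001, 0.0, -1.0]]
ft_force: [-0.0, -1.1, 0.5]
grip_width: 0.0798
gripper_force: 0.0
```

jog_arm([
  [0.021, 0.054, 0],
  [0.021, 0.054, 0],
  [0.021, 0.054, 0],
  [0.021, 0.054, 0],
  [0.021, 0.054, 0],
], hand=[0.06, 0.06, 0.06, 0.06, 0.06], yaw=[0, 0, 0, 0, 0])

```text
time_s: 12.95
position: [0.5473, 0.0955, 0.1053]
tool_rot: [[-0.916, 0.401, -0.0], [0.401, 0.916, -0.0], [-0.0, -0.0, -1.0]]
ft_force: [0.8, -1.3, 1.0]
grip_width: 0.0598
gripper_force: 0.0
```

jog_arm([
  [0.021, 0.054, 0],
  [0.021, 0.054, -0.02],
  [0.021, 0.049, -0.02],
  [0, 0, 0],
  [0, 0, 0],
], hand=[0.06, 0.06, 0.06, 0.06, 0.06], yaw=[0, 0, 0, 0, 0])

```text
time_s: 13.58
position: [0.6097, 0.2503, 0.0652]
tool_rot: [[-0.916, 0.401, -0.001], [0.401, 0.916, -0.0], [0.0, -0.001, -1.0]]
ft_force: [0.6, -0.3, 0.6]
grip_width: 0.0596
gripper_force: 0.0
```

```bash
python3 - <<'E'
from h import *
a=env.get_image("side")[:,:,::-1]
print(env.observe()["position"])
u,v=proj("side",(.442,-.1765,.03)).astype(int)
x=cv2.resize(a[v-50:v+50,u-50:u+50],(400,400),interpolation=2)
u,v=proj("side",(.612,.25,.03)).astype(int);print(u,v)
y=cv2.resize(a[v-80:v+40,u-60:u+60],(400,400),interpolation=2)
cv2.imwrite("pics/p7.png",np.hstack([x,y]))
E
```

```text
[0.60986721 0.24976926 0.06574821]
189 328
```

View pics/p7.png

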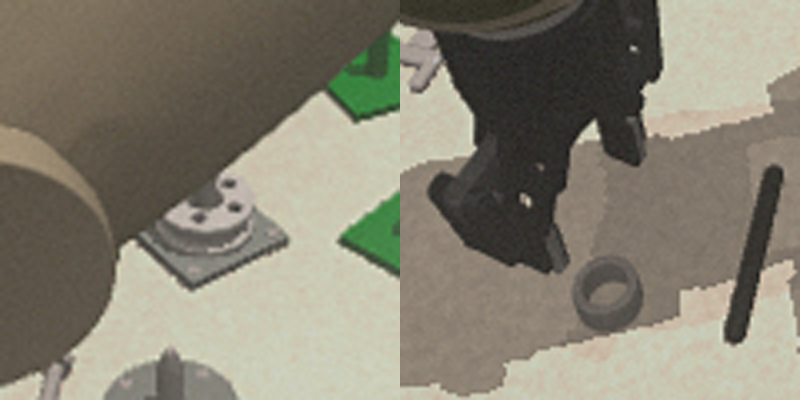

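The pulley sits flat on the square foot, and the sleeve lies under the open fingers at about (191,333). Descend and grip.

jog_arm([
  [0.002, 0.001, -0.02],
  [0, 0, -0.02],
  [0, 0, -0.018],
  [0, 0, -0.012],
  [0, 0, 0],
], hand=[0.06, 0.06, 0.06, 0.06, 0.06], yaw=[0, 0, 0, 0, 0])

```text
time_s: 14.25
position: [0.6116, 0.2512, -0.0052]
tool_rot: [[-0.916, 0.402, -0.001], [0.402, 0.916, -0.0], [0.001, -0.001, -1.0]]
ft_force: [-0.2, 0.3, -0.4]
grip_width: 0.0603
gripper_force: 0.0
```

jog_arm([
  [0, 0, -0.003],
  [0, 0, -0.002],
  [0, 0, 0],
  [0, 0, 0],
  [0, 0, 0],
], hand=[0.06, 0.06, 0.025, 0.025, 0.025], yaw=[0, 0, 0, 0, 0])

```text
time_s: 14.88
position: [0.6121, 0.2518, -0.0088]
tool_rot: [[-0.916, 0.401, 0.001], [0.401, 0.916, 0.0], [-0.001, 0.001, -1.0]]
ft_force: [-1.3, 0.0, 5.7]
grip_width: 0.0342
gripper_force: 49.4
```

jog_arm([
  [0, 0, 0.04],
  [0, 0, 0.045],
  [-0.01, -0.028, 0.02],
  [-0.02, -0.05, 0],
  [-0.02, -0.05, 0],
], hand=[0.025, 0.025, 0.025, 0.025, 0.025], yaw=[0, 0, 0, 0, 0])

```text
time_s: 15.5
position: [0.5611, 0.1224, 0.0953]
tool_rot: [[-0.916, 0.4, 0.0], [0.4, 0.916, -0.0], [-0.0, -0.0, -1.0]]
ft_force: [0.3, -0.1, -0.5]
grip_width: 0.034
gripper_force: 50.1
```

jog_arm([
  [-0.02, -0.05, 0],
  [-0.02, -0.05, 0],
  [-0.02, -0.05, 0],
  [-0.02, -0.05, 0],
  [-0.02, -0.05, 0],
], hand=[0.025, 0.025, 0.025, 0.025, 0.025], yaw=[0, 0, 0, 0, 0])

```text
time_s: 16.12
position: [0.461, -0.1279, 0.0954]
tool_rot: [[-0.916, 0.401, 0.0], [0.401, 0.916, -0.0], [-0.0, -0.0, -1.0]]
ft_force: [0.8, 0.1, -1.3]
grip_width: 0.034
gripper_force: 50.1
```

jog_arm([
  [-0.015, -0.035, 0],
  [-0.005, -0.01, 0],
  [0, 0, 0],
  [0, 0, 0],
  [0, 0, 0],
], hand=[0.025, 0.025, 0.025, 0.025, 0.025], yaw=[0, 0, 0, 0, 0])

```text
time_s: 16.75
position: [0.4422, -0.1705, 0.0954]
tool_rot: [[-0.917, 0.4, -0.0], [0.4, 0.917, 0.0], [0.0, 0.0, -1.0]]
ft_force: [-0.4, -0.1, -0.7]
grip_width: 0.0341
gripper_force: 50.1
```

jog_arm([
  [0, -0.003, 0],
  [0, -0.003, 0],
  [0, 0, -0.015],
  [0, 0, -0.02],
  [0, 0, -0.015],
], hand=[0.025, 0.025, 0.025, 0.025, 0.025], yaw=[0, 0, 0, 0, 0])

```text
time_s: 17.38
position: [0.4418, -0.1775, 0.0447]
tool_rot: [[-0.916, 0.401, -0.0], [0.401, 0.916, 0.0], [0.0, 0.0, -1.0]]
ft_force: [0.4, -0.5, -0.6]
grip_width: 0.034
gripper_force: 50.1
```

jog_arm([
  [0, 0, -0.01],
  [0, 0, -0.008],
  [0, 0, -0.002],
  [0, 0, -0.001],
  [0, 0, -0.001],
], hand=[0.025, 0.025, 0.025, 0.025, 0.025], yaw=[0, 0, 0, 0, 0])

```text
time_s: 18.0
position: [0.4421, -0.1775, 0.0237]
tool_rot: [[-0.916, 0.401, 0.001], [0.401, 0.916, -0.0], [-0.001, -0.0, -1.0]]
ft_force: [-0.1, -0.4, -2.1]
grip_width: 0.0339
gripper_force: 50.1
```

jog_arm([
  [0, 0, -0.001],
  [0, 0, -0.0005],
  [0, 0, 0],
  [0, 0, 0],
  [0, 0, 0],
], hand=[0.025, 0.025, 0.025, 0.06, 0.06], yaw=[0, 0, 0, 0, 0])

```text
time_s: 18.62
position: [0.442, -0.1775, 0.022]
tool_rot: [[-0.916, 0.401, 0.0], [0.401, 0.916, -0.0], [-0.0, -0.0, -1.0]]
ft_force: [-0.9, 0.2, -0.4]
grip_width: 0.0601
gripper_force: 0.0
```

jog_arm([
  [0, 0, 0.01],
  [0, 0, 0.04],
  [0, 0, 0.04],
  [0, 0.05, 0],
  [0, 0.05, 0],
], hand=[0.06, 0.06, 0.06, 0.08, 0.08], yaw=[0, 0, 0, 0, 0])

```text
time_s: 19.25
position: [0.442, -0.0766, 0.1129]
tool_rot: [[-0.915, 0.403, 0.002], [0.403, 0.915, -0.001], [-0.002, 0.0, -1.0]]
ft_force: [1.6, 0.2, 0.3]
grip_width: 0.0798
gripper_force: 0.0
```

jog_arm([
  [0, 0.055, 0],
  [0, 0.055, 0],
  [0, 0.055, 0],
  [0, 0.035, 0],
  [0, 0.01, 0],
], hand=[0.085, 0.085, 0.085, 0.085, 0.085], yaw=[0, 0, 0, 0, 0])

```text
time_s: 19.88
position: [0.4417, 0.1341, 0.1124]
tool_rot: [[-0.917, 0.399, 0.001], [0.399, 0.917, 0.0], [-0.001, 0.0, -1.0]]
ft_force: [0.1, -0.2, 0.0]
grip_width: 0.0851
gripper_force: 0.0
```

```bash
python3 - <<'E'
from h import *
a=env.get_image("side")[:,:,::-1]
print(env.observe()["position"])
u,v=proj("side",(.442,-.1765,.03)).astype(int)
x=cv2.resize(a[v-50:v+50,u-50:u+50],(400,400),interpolation=2)
u,v=proj("side",(.4437,.1412,.011)).astype(int);print(u,v)
y=cv2.resize(a[v-80:v+40,u-60:u+60],(400,400),interpolation=2)
cv2.imwrite("pics/p8.png",np.hstack([x,y]))
E
```

```text
[0.44174593 0.13397457 0.11231799]
284 285
```

View pics/p8.png

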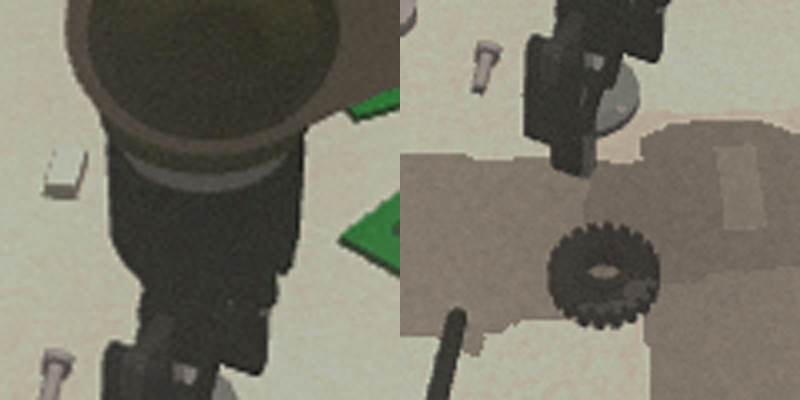

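The picture shows the sprocket at about (285,287), hub up, with the open gripper above and behind it. The arm hides the square axle for now. Descend on the sprocket.

jog_arm([
  [0.001, 0.004, 0],
  [0.001, 0.0035, 0],
  [0, 0, -0.02],
  [0, 0, -0.03],
  [0, 0, -0.02],
], hand=[0.085, 0.085, 0.085, 0.085, 0.085], yaw=[0, 0, 0, 0, 0])

```text
time_s: 20.55
position: [0.4438, 0.1393, 0.0409]
tool_rot: [[-0.915, 0.402, -0.001], [0.402, 0.915, -0.0], [0.001, -0.0, -1.0]]
ft_force: [1.0, 1.1, 0.4]
grip_width: 0.0853
gripper_force: 0.0
```

jog_arm([
  [0, 0, -0.02],
  [0, 0, -0.018],
  [0, 0, -0.01],
  [0, 0, -0.005],
  [0, 0, -0.002],
], hand=[0.085, 0.085, 0.085, 0.085, 0.085], yaw=[0, 0, 0, 0, 0])

```text
time_s: 21.18
position: [0.4441, 0.14, -0.013]
tool_rot: [[-0.916, 0.401, 0.0], [0.401, 0.916, 0.0], [-0.0, 0.0, -1.0]]
ft_force: [-0.1, -0.4, -0.4]
grip_width: 0.0852
gripper_force: 0.0
```

jog_arm([
  [0, 0, 0],
  [0, 0, 0],
  [0, 0, 0],
  [0, 0, 0],
  [0, 0, 0],
], hand=[0.05, 0.05, 0.05, 0.05, 0.05], yaw=[0, 0, 0, 0, 0], grip_force=60)

```text
time_s: 21.8
position: [0.4446, 0.1403, -0.0116]
tool_rot: [[-0.916, 0.401, 0.003], [0.401, 0.916, 0.0], [-0.002, 0.001, -1.0]]
ft_force: [-2.6, 0.5, 15.2]
grip_width: 0.0625
gripper_force: 61.7
```

Shallow grip again, since the disc is only 16 mm thick. Reopen, go 6.5 mm lower and regrip.

jog_arm([
  [0, 0, 0],
  [0, 0, 0],
  [0, 0, -0.002],
  [0, 0, -0.002],
  [0, 0, -0.0025],
], hand=[0.085, 0.085, 0.085, 0.085, 0.085], yaw=[0, 0, 0, 0, 0])

```text
time_s: 22.42
position: [0.4438, 0.14, -0.0198]
tool_rot: [[-0.916, 0.401, -0.0], [0.401, 0.916, -0.0], [0.0, -0.0, -1.0]]
ft_force: [-0.0, 0.1, -0.1]
grip_width: 0.0852
gripper_force: 0.0
```

jog_arm([
  [0, 0, 0],
  [0, 0, 0],
  [0, 0, 0],
  [0, 0, 0],
  [0, 0, 0],
], hand=[0.05, 0.05, 0.05, 0.05, 0.05], yaw=[0, 0, 0, 0, 0])

```text
time_s: 23.05
position: [0.4439, 0.1401, -0.019]
tool_rot: [[-0.916, 0.401, 0.0], [0.401, 0.916, 0.0], [-0.0, 0.0, -1.0]]
ft_force: [-1.4, -0.0, 8.3]
grip_width: 0.0641
gripper_force: 63.7
```

Solid grip. Carry it to the square axle.

jog_arm([
  [0, 0, 0.03],
  [0, 0, 0.04],
  [0, -0.02, 0.035],
  [0, -0.05, 0],
  [0, -0.05, 0],
], hand=[0.05, 0.05, 0.05, 0.05, 0.05], yaw=[0, 0, 0, 0, 0])

```text
time_s: 23.68
position: [0.4436, 0.019, 0.0857]
tool_rot: [[-0.916, 0.4, 0.001], [0.4, 0.916, -0.0], [-0.001, 0.0, -1.0]]
ft_force: [0.4, 0.8, -2.7]
grip_width: 0.0641
gripper_force: 67.8
```

jog_arm([
  [0, -0.05, 0],
  [0, -0.05, 0],
  [0, -0.05, 0],
  [0, -0.03, 0],
  [0, -0.01, 0],
], hand=[0.05, 0.05, 0.05, 0.05, 0.05], yaw=[0, 0, 0, 0, 0])

```text
time_s: 24.3
position: [0.4436, -0.1712, 0.0851]
tool_rot: [[-0.915, 0.403, -0.0], [0.403, 0.915, 0.0], [0.001, 0.0, -1.0]]
ft_force: [-0.2, 1.4, -2.1]
grip_width: 0.0644
gripper_force: 67.8
```

jog_arm([
  [-0.0015, -0.003, 0],
  [0, -0.002, 0],
  [0, 0, -0.01],
  [0, 0, -0.015],
  [0, 0, -0.01],
], hand=[0.05, 0.05, 0.05, 0.05, 0.05], yaw=[0, 0, 0, 0, 0])

```text
time_s: 24.92
position: [0.4421, -0.1742, 0.0494]
tool_rot: [[-0.916, 0.401, -0.001], [0.401, 0.916, 0.001], [0.001, 0.0, -1.0]]
ft_force: [-0.4, 0.1, -1.7]
grip_width: 0.0639
gripper_force: 67.8
```

jog_arm([
  [0, 0, -0.008],
  [0, 0, -0.004],
  [0, 0, -0.002],
  [0, 0, -0.001],
  [0, 0, 0],
], hand=[0.05, 0.05, 0.05, 0.05, 0.05], yaw=[0, 0, 0, 0, 0])

```text
time_s: 25.55
position: [0.4425, -0.175, 0.0356]
tool_rot: [[-0.916, 0.401, 0.0], [0.401, 0.916, -0.0], [-0.0, -0.0, -1.0]]
ft_force: [-0.2, -0.7, -2.6]
grip_width: 0.0644
gripper_force: 67.8
```

jog_arm([
  [0, -0.001, -0.001],
  [0, 0, -0.001],
  [0, 0, -0.001],
  [0, 0, 0],
  [0, 0, 0],
], hand=[0.05, 0.05, 0.05, 0.05, 0.05], yaw=[0, 0, 0, 0, 0])

```text
time_s: 26.18
position: [0.4425, -0.176, 0.0331]
tool_rot: [[-0.916, 0.401, 0.001], [0.401, 0.916, -0.001], [-0.001, -0.0, -1.0]]
ft_force: [-2.4, 0.5, 5.8]
grip_width: 0.0642
gripper_force: 68.7
```

Contact at the expected height. Release and go to the wheel.

jog_arm([
  [0, 0, 0],
  [0, 0, 0],
  [0, 0, 0.02],
  [0, 0, 0.03],
  [0, 0, 0.03],
], hand=[0.085, 0.085, 0.085, 0.085, 0.085], yaw=[0, 0, 0, 0, 0])

```text
time_s: 26.8
position: [0.4423, -0.1759, 0.1132]
tool_rot: [[-0.916, 0.401, -0.0], [0.401, 0.916, 0.0], [0.0, 0.0, -1.0]]
ft_force: [0.1, 0.4, -0.6]
grip_width: 0.0849
gripper_force: 0.0
```

jog_arm([
  [0.05, -0.017, 0],
  [0.05, -0.017, 0],
  [0.05, -0.017, -0.02],
  [0.035, -0.012, -0.02],
  [0.005, -0.001, 0],
], hand=[0.085, 0.085, 0.085, 0.085, 0.085], yaw=[0, 0, 0, 0, 0])

```text
time_s: 27.42
position: [0.6329, -0.2399, 0.0696]
tool_rot: [[-0.916, 0.401, -0.003], [0.401, 0.916, 0.002], [0.003, 0.0, -1.0]]
ft_force: [-1.0, -0.2, 0.9]
grip_width: 0.0849
gripper_force: 0.0
```

```bash
python3 - <<'E'
from h import *
a=env.get_image("side")[:,:,::-1]
print(env.observe()["position"])
c=np.hstack([cv2.resize(a[110:230,230:350],(400,400),interpolation=2),cv2.resize(a[100:220,160:280],(400,400),interpolation=2)])
cv2.imwrite("pics/p9.png",c)
# sprocket stack check: dark blob centre
u,v=proj("side",(.442,-.1765,.06)); g=cv2.cvtColor(a,cv2.COLOR_BGR2GRAY); print(u,v)
uw,vw=proj("side",(.6308,-.24,.013)); print("wheel",uw,vw)
i=cv2.imread("pics/side0.png",0); m=np.zeros_like(i); m[150:190,200:240]=(i[150:190,200:240]<75)*255
h=cv2.convexHull(max(cv2.findContours(m,0,1)[0],key=cv2.contourArea)); M=cv2.moments(h); p=(M["m10"]/M["m00"],M["m01"]/M["m00"]); print(p,ray("side",*p,.013))
E
```

```text
[ 0.63284969 -0.23989096  0.07105239]
287.01886219727095 170.94044061205187
wheel 218.76345955637848 170.04452055098093
(218.40779610194903, 169.98900549725136) [ 0.63181987 -0.24023863]
```

Both views agree on the wheel at (0.631, -0.240). Descend and grip.

jog_arm([
  [-0.0015, 0, -0.02],
  [0, 0, -0.025],
  [0, 0, -0.02],
  [0, 0, -0.012],
  [0, 0, -0.006],
], hand=[0.085, 0.085, 0.085, 0.085, 0.085], yaw=[0, 0, 0, 0, 0])

```text
time_s: 28.1
position: [0.6307, -0.2399, -0.0103]
tool_rot: [[-0.916, 0.401, 0.0], [0.401, 0.916, -0.0], [-0.0, -0.0, -1.0]]
ft_force: [0.6, -0.3, -0.5]
grip_width: 0.085
gripper_force: 0.0
```

jog_arm([
  [0, 0, 0],
  [0, 0, 0],
  [0, 0, 0],
  [0, 0, 0],
  [0, 0, 0],
], hand=[0.045, 0.045, 0.045, 0.045, 0.045], yaw=[0, 0, 0, 0, 0], grip_force=50)

```text
time_s: 28.72
position: [0.6314, -0.2402, -0.0091]
tool_rot: [[-0.916, 0.401, 0.002], [0.401, 0.916, -0.001], [-0.002, -0.0, -1.0]]
ft_force: [-1.9, -0.1, 5.8]
grip_width: 0.0578
gripper_force: 53.9
```

jog_arm([
  [0, 0, 0.03],
  [0, 0, 0.04],
  [-0.01, 0.012, 0.02],
  [-0.03, 0.04, 0],
  [-0.03, 0.04, 0],
], hand=[0.045, 0.045, 0.045, 0.045, 0.045], yaw=[0, 0, 0, 0, 0])

```text
time_s: 29.35
position: [0.5599, -0.147, 0.0797]
tool_rot: [[-0.916, 0.402, 0.001], [0.402, 0.916, -0.0], [-0.001, 0.0, -1.0]]
ft_force: [0.5, -0.0, -2.2]
grip_width: 0.0582
gripper_force: 54.4
```

jog_arm([
  [-0.03, 0.04, 0],
  [-0.03, 0.04, 0],
  [-0.025, 0.034, 0],
  [-0.014, 0.02, 0],
  [0, 0, 0],
], hand=[0.045, 0.045, 0.045, 0.045, 0.045], yaw=[0, 0, 0, 0, 0])

```text
time_s: 29.98
position: [0.4612, -0.0129, 0.0798]
tool_rot: [[-0.917, 0.4, 0.0], [0.4, 0.917, -0.0], [-0.0, 0.0, -1.0]]
ft_force: [-0.2, 0.1, -1.0]
grip_width: 0.0577
gripper_force: 54.4
```

jog_arm([
  [0, -0.0005, -0.01],
  [0, 0, -0.015],
  [0, 0, -0.02],
  [0, 0, -0.015],
  [0, 0, -0.01],
], hand=[0.045, 0.045, 0.045, 0.045, 0.045], yaw=[0, 0, 0, 0, 0])

```text
time_s: 30.6
position: [0.4622, -0.0152, 0.0082]
tool_rot: [[-0.916, 0.402, -0.001], [0.402, 0.916, 0.0], [0.001, -0.0, -1.0]]
ft_force: [0.2, 0.2, -1.9]
grip_width: 0.058
gripper_force: 54.4
```

jog_arm([
  [0, 0, -0.005],
  [0, 0, -0.003],
  [0, 0, -0.001],
  [0, 0, -0.001],
  [0, 0, 0],
], hand=[0.045, 0.045, 0.045, 0.045, 0.045], yaw=[0, 0, 0, 0, 0])

```text
time_s: 31.22
position: [0.462, -0.0144, -0.0004]
tool_rot: [[-0.916, 0.401, 0.0], [0.401, 0.916, -0.0], [-0.0, 0.0, -1.0]]
ft_force: [0.5, -0.2, -2.3]
grip_width: 0.0577
gripper_force: 54.4
```

jog_arm([
  [0, 0, -0.001],
  [0, 0, -0.001],
  [0, 0, 0],
  [0, 0, 0],
  [0, 0, 0],
], hand=[0.045, 0.045, 0.045, 0.045, 0.045], yaw=[0, 0, 0, 0, 0])

```text
time_s: 31.85
position: [0.4621, -0.0144, -0.0012]
tool_rot: [[-0.916, 0.401, 0.001], [0.401, 0.916, -0.001], [-0.001, 0.0, -1.0]]
ft_force: [-4.6, 0.7, 18.3]
grip_width: 0.0573
gripper_force: 56.3
```

Seated. Release and go to the collar.

jog_arm([
  [0, 0, 0],
  [0, 0, 0],
  [0, 0, 0.02],
  [0, 0, 0.03],
  [0, 0, 0.03],
], hand=[0.08, 0.08, 0.08, 0.08, 0.08], yaw=[0, 0, 0, 0, 0])

```text
time_s: 32.48
position: [0.4617, -0.0144, 0.0781]
tool_rot: [[-0.916, 0.401, -0.001], [0.401, 0.916, 0.0], [0.001, -0.0, -1.0]]
ft_force: [0.7, 0.2, -0.4]
grip_width: 0.08
gripper_force: 0.0
```

jog_arm([
  [0.05, -0.025, 0],
  [0.05, -0.025, 0],
  [0.035, -0.018, -0.01],
  [0.015, -0.0075, -0.02],
  [0, 0, -0.01],
], hand=[0.08, 0.08, 0.08, 0.08, 0.08], yaw=[0, 0, 0, 0, 0])

```text
time_s: 33.1
position: [0.6118, -0.0902, 0.0357]
tool_rot: [[-0.916, 0.402, -0.002], [0.402, 0.916, 0.001], [0.002, -0.0, -1.0]]
ft_force: [-0.5, -0.2, -0.6]
grip_width: 0.0798
gripper_force: 0.0
```

jog_arm([
  [0, 0, -0.02],
  [0, 0, -0.018],
  [0, 0, -0.01],
  [0, 0, -0.004],
  [0, 0, -0.002],
], hand=[0.075, 0.075, 0.075, 0.075, 0.075], yaw=[0, 0, 0, 0, 0])

```text
time_s: 33.72
position: [0.612, -0.0899, -0.0162]
tool_rot: [[-0.916, 0.401, 0.001], [0.401, 0.916, -0.0], [-0.001, 0.0, -1.0]]
ft_force: [-0.3, 0.1, -0.4]
grip_width: 0.0754
gripper_force: 0.0
```

jog_arm([
  [0, 0, 0],
  [0, 0, 0],
  [0, 0, 0],
  [0, 0, 0],
  [0, 0, 0],
], hand=[0.04, 0.04, 0.04, 0.04, 0.04], yaw=[0, 0, 0, 0, 0])

```text
time_s: 34.35
position: [0.6123, -0.0899, -0.0157]
tool_rot: [[-0.916, 0.401, 0.001], [0.401, 0.916, -0.0], [-0.002, 0.0, -1.0]]
ft_force: [-1.3, 1.3, 5.6]
grip_width: 0.0513
gripper_force: 52.8
```

jog_arm([
  [0, 0, 0],
  [0, 0, 0],
  [0, 0, -0.001],
  [0, 0, -0.0015],
  [0, 0, 0],
], hand=[0.07, 0.07, 0.07, 0.07, 0.07], yaw=[0, 0, 0, 0, 0])

```text
time_s: 34.98
position: [0.6117, -0.0899, -0.0193]
tool_rot: [[-0.916, 0.401, -0.0], [0.401, 0.916, 0.0], [0.0, -0.0, -1.0]]
ft_force: [-0.4, -1.0, 0.4]
grip_width: 0.0699
gripper_force: 0.0
```

jog_arm([
  [0, 0, 0],
  [0, 0, 0],
  [0, 0, 0],
  [0, 0, 0],
  [0, 0, 0],
], hand=[0.04, 0.04, 0.04, 0.04, 0.04], yaw=[0, 0, 0, 0, 0])

```text
time_s: 35.6
position: [0.6121, -0.0899, -0.0187]
tool_rot: [[-0.916, 0.401, 0.001], [0.401, 0.916, -0.0], [-0.001, 0.0, -1.0]]
ft_force: [-0.5, 0.6, 5.8]
grip_width: 0.0509
gripper_force: 52.9
```

jog_arm([
  [0, 0, 0.02],
  [0, 0, 0.03],
  [0, 0, 0.03],
  [-0.025, 0.012, 0],
  [-0.035, 0.018, 0],
], hand=[0.04, 0.04, 0.04, 0.04, 0.04], yaw=[0, 0, 0, 0, 0])

```text
time_s: 36.22
position: [0.5512, -0.0599, 0.0605]
tool_rot: [[-0.916, 0.402, -0.0], [0.402, 0.916, -0.0], [0.0, -0.0, -1.0]]
ft_force: [-0.0, 0.5, -1.0]
grip_width: 0.0517
gripper_force: 52.6
```

jog_arm([
  [-0.04, 0.02, 0],
  [-0.03, 0.015, 0],
  [-0.015, 0.008, 0],
  [-0.005, 0.003, 0],
  [0, 0, 0],
], hand=[0.04, 0.04, 0.04, 0.04, 0.04], yaw=[0, 0, 0, 0, 0])

```text
time_s: 36.85
position: [0.4621, -0.0141, 0.0608]
tool_rot: [[-0.916, 0.401, 0.0], [0.401, 0.916, -0.0], [-0.0, -0.0, -1.0]]
ft_force: [1.1, -0.2, -1.2]
grip_width: 0.0512
gripper_force: 52.6
```

jog_arm([
  [-0.001, 0, -0.005],
  [0, 0, -0.015],
  [0, 0, -0.012],
  [0, 0, -0.008],
  [0, 0, -0.002],
], hand=[0.04, 0.04, 0.04, 0.04, 0.04], yaw=[0, 0, 0, 0, 0])

```text
time_s: 37.48
position: [0.4608, -0.0139, 0.0184]
tool_rot: [[-0.916, 0.401, -0.001], [0.401, 0.916, 0.0], [0.001, -0.0, -1.0]]
ft_force: [0.1, -0.2, -1.0]
grip_width: 0.0511
gripper_force: 52.6
```

jog_arm([
  [0, 0, -0.001],
  [0, 0, -0.001],
  [0, 0, -0.001],
  [0, 0, 0],
  [0, 0, 0],
], hand=[0.04, 0.04, 0.04, 0.04, 0.04], yaw=[0, 0, 0, 0, 0])

```text
time_s: 38.1
position: [0.4609, -0.0139, 0.016]
tool_rot: [[-0.916, 0.401, 0.0], [0.401, 0.916, -0.0], [-0.0, 0.0, -1.0]]
ft_force: [-0.3, 0.8, -1.2]
grip_width: 0.0512
gripper_force: 52.6
```

jog_arm([
  [0, 0, -0.001],
  [0, 0, -0.0005],
  [0, 0, 0],
  [0, 0, 0],
  [0, 0, 0],
], hand=[0.04, 0.04, 0.04, 0.04, 0.04], yaw=[0, 0, 0, 0, 0])

```text
time_s: 38.72
position: [0.461, -0.0139, 0.0152]
tool_rot: [[-0.916, 0.401, 0.001], [0.401, 0.916, -0.0], [-0.001, 0.0, -1.0]]
ft_force: [-4.0, 0.8, 10.6]
grip_width: 0.0512
gripper_force: 53.9
```

jog_arm([
  [0, 0, 0],
  [0, 0, 0],
  [0, 0, 0.02],
  [0, 0, 0.04],
  [0, 0, 0.04],
], hand=[0.075, 0.075, 0.075, 0.075, 0.075], yaw=[0, 0, 0, 0, 0])

```text
time_s: 39.35
position: [0.4607, -0.0139, 0.1154]
tool_rot: [[-0.916, 0.401, -0.001], [0.401, 0.916, 0.0], [0.001, -0.0, -1.0]]
ft_force: [-0.0, -0.3, -0.0]
grip_width: 0.0751
gripper_force: 0.0
```

jog_arm([
  [0, 0.05, 0.02],
  [0, 0.055, 0.02],
  [0, 0.055, 0],
  [0, 0.055, 0],
  [0, 0.055, 0],
], hand=[0.085, 0.085, 0.085, 0.085, 0.085], yaw=[0, 0, 0, 0, 0])

```text
time_s: 39.98
position: [0.4606, 0.2579, 0.1543]
tool_rot: [[-0.916, 0.401, 0.0], [0.401, 0.916, -0.0], [-0.0, -0.0, -1.0]]
ft_force: [0.9, -1.5, -0.3]
grip_width: 0.0848
gripper_force: 0.0
```

jog_arm([
  [-0.03, 0.05, 0],
  [-0.03, 0.05, 0],
  [-0.03, 0.05, 0],
  [-0.03, 0.02, 0],
  [0, 0, 0],
], hand=[0.085, 0.085, 0.085, 0.085, 0.085], yaw=[0, 0, 0, 0, 0])

```text
time_s: 40.6
position: [0.339, 0.4272, 0.1542]
tool_rot: [[-0.917, 0.398, -0.001], [0.398, 0.917, -0.0], [0.0, -0.001, -1.0]]
ft_force: [0.2, 0.6, -0.6]
grip_width: 0.0852
gripper_force: 0.0
```

```bash
python3 - <<'E'
from h import *
a=env.get_image("side")[:,:,::-1];b=env.get_image("top")[:,:,::-1]
x=cv2.resize(a[140:250,235:335],(400,440),interpolation=2); y=cv2.resize(b[170:280,255:355],(400,440),interpolation=2)
cv2.imwrite("pics/p10.png",np.hstack([x,y]))
E
```

```text
(no output)
```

View pics/p10.png

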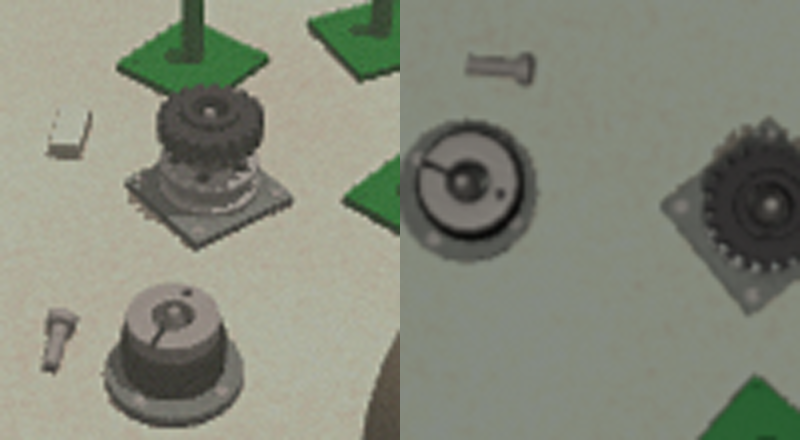

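Both stacks are complete and flat. The sprocket is hub-up over the sleeve and pulley at about side pixel (288,167), and the collar is on the wheel at about (278,219). The gripper is clear, so I'm handing in.

```bash
python3 -c "
from rig import env
print(env.close_job())"
```

```text
the job is handed in; nothing more can be done
None
```

Both idlers are built in the order asked (square axle: pulley, sleeve, sprocket hub-up; round axle: wheel, collar), the final pictures show each stack lying flat with the gripper clear, and the job was handed in after about 41 s of the 102 s allowed.

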